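Set the gluing press down and relock its screw

TASK

The mended bronze mirror lies in the bench press under its wooden block, but the foot of the press screw still stands clear of the block. Slacken the lock nut by its lever, wind the crank clockwise until the rubber foot bears snugly on the block without crushing it, then tighten the lock nut firmly again so that the setting holds. Leave the block where it lies and the things around the press alone, and let go at the end.

Things in the scene. Friction and masses are not known exactly. Their poses are not given: they have to be found in the camera images.
- crank_grip (a point): centre of the crank's grip: an upright round black peg, 16 mm thick, 36 mm high, on the end of the flat steel crank arm that tops the press screw, 45 mm from the screw's axis. A round boss 18 mm wide lies under the peg, its top 18 mm below this point. Clockwise from above winds the screw down, 8 mm a turn (1.27 mm a radian); the grip sinks with it
- spindle: the upright press screw, carrying crank and rubber foot; origin on its axis, 62 mm lower than the crank grip's centre. The foot is a 38 mm rubber disc, worn more or less: it starts 0.1 to 2.6 mm above the block and is snug after 0.7 to 3 rad of winding. Snug is a pressure of 15 to 40 N; from the first touch that takes 0.5 to 1 rad; some 0.4 rad past snug, above 85 N, the block is crushed
- lever_grip (a point): centre of the black grip on the end of the lock nut's lever: a round bar 18 mm thick and about 37 mm long, pointing away from the screw and rising outwards by 17 degrees, 87.5 mm from the screw's axis. The lever swings round the screw's axis and rises with the nut by 1.27 mm a radian. Counter-clockwise from above slackens
- nut: the lock nut: hexagon 30 mm across flats, 14 mm high, round the screw under the crank; origin on its axis in its underside. It starts tight; swung counter-clockwise it is slack after 0.7 rad (0.9 leaves it well clear), then swings at about 1 N at the lever grip. Tightening, it meets the washer again and the push climbs; with 5 to 8 N at the lever grip it is firmly tight (less when halted); far more drags the screw round
- core (a joint): turning angle of the press screw in rad, growing as the crank is wound clockwise (down); its zero says nothing about the foot. Felt at the crank grip, winding slowly, the screw runs free at 1 to 2 N; when the foot bears the push climbs steadily: about 4 N at 20 N of foot pressure, 6 N at 35 N, 8 N at 45 N, over 10 N is too much; halted, it eases by a third or so. Stiff while the nut is tight
- washer: flat steel washer, 31 mm across and 2 mm thick, under the lock nut on the press's boss; origin on the screw's axis at its underside, 120 mm above the table
- press: the bench gluing press, fixed to the table: grey base 160 x 240 x 18 mm, origin at the centre of its underside with the screw's axis upright over it; two columns 90 mm either side along its y axis, their cap nuts ending 118 mm above the table; a crosshead 42 mm wide along y between 78 and 104 mm above the table. The mended mirror (132 mm disc) lies on cork on the base
- block: loose block of pale wood, 70 x 70 x 20 mm, lying on the mirror under the screw's rubber foot, origin at the centre of its underside
- jar: small amber glass jar with a steel lid, 44 mm across, 50 mm high, origin under it; leave alone
- tall_jar: glass jar of brown pigment with a white lid, 54 mm across, 78 mm high, origin under it; leave alone
- dropper: glass dropper bottle with a dark bulb, 42 mm across, 102 mm high, origin under it; leave alone
- spanner: steel spanner, 180 mm long, lying along its x axis, origin at mid-length on the table; leave alone
- spatula: spatula, 200 mm long, lying along its x axis, origin at mid-length on the table; leave alone
- brush: flat brush, 190 mm long, lying along its x axis, origin at mid-length on the table; leave alone
There are look-alikes about, which are no part of the job. What is meant by the block is not purple, red or turquoise, and is the smaller of those in its own colour.

How it is judged:
By the outcome, as a careful person would: the job done as asked, in the order asked, and still so for the second after the job is handed in, with the robot touching nothing.
It also fails if it takes over 72 s, if anything falls off the work surface, if the arm or the gripper's body presses on something with over 40 N, if the wrist force passes 120 N, or if a joint passes its speed limit or range.

ROBOT

A 6-joint arm with a two-finger parallel gripper is mounted at the origin on the work surface. World frame = base frame: x ahead of the robot, y to its left, z up, the work surface at z = 0. Lengths are in m, angles in rad, forces in N, time in s.
With the tool pointing down it reaches from about 0.375 to 0.9 m from the base axis. Payload 3.1 kg.
Tool frame: the origin (TCP) lies on the centre line of the jaws, within the pads' length; the fingertips stand robot.tip_reach ahead of it and the grasp point (between the pads) lies 8 mm behind it (robot.tip_reach is the distance from the TCP to the fingertips, in m); z points along the fingers, y is the line along which they close (so a half turn about z gives the same grasp; the last joint's range is limited). The gripper opens to 87 mm and grips with 3 to 60 N. Pads are 19 mm wide; open, the fingers measure 117 mm over their backs; the gripper's body (75 mm by 190 mm) begins 51 mm behind the grasp point.
Start: joints at [-1.361, 0.527, 1.433, -0, 1.181, -0.178], TCP at [0.236, -0.579, 0.202] pointing down, gripper open.
Joint ranges: [-3.08, 3.08], [-0.75, 2.2], [0.22, 2.44], [-1.43, 4.57], [0, 2.65], [-2.85, 2.85]. Speed limits (rad/s): [2.79, 2.79, 3.14, 3.14, 3.14, 3.14].

INTERFACE

Orientations are given as a unit quaternion [x, y, z, w].
In Python, from rig import robot gives the robot as it stands.
- The arm moves only by the tool jog_arm, never from a script. Its argument "motion" is one flat list of numbers, 7 for each row, row after row: the shift along the tool's x, y, z scaled (see below), then the turn, a rotation vector about the tool's x, y, z scaled (see below), then the gripper's target within -1 to 1 (shut at 1, half-way at 0, fully open at -1). In form: [x, y, z, rx, ry, rz, hand, x, y, z, rx, ry, rz, hand, ...]. A call has 1 to 12 rows; each row shifts and turns the commanded pose from where the row before left it, along the tool's axes as they then stand; what a row does not reach is not made up. The controller multiplies each number of a shift by 4 cm and each number of a turn by 4 degrees. A row lasts 1/8 s, in which the tool goes at most 62.5 mm and 10.7 degrees, less where a joint would pass 70% of its speed; a pose out of reach is approached as far as the arm can. A call with a number of a shift or a turn outside -1 to 1 is refused whole. A call with a gripper value outside its range is refused whole. The fingers move at their own pace and stop on an object; "grip_force" is the grip in N (left out, the last holds). Time passes only in rows, so rows that do not move let the fingers close. It gives the time, the measured TCP pose, the force, the opening and the grip force at its end, in the units of the state.
- robot.get_obs(): the state, without advancing time (a new reading comes with each control period).
- robot.camera(name): name is "side" or "top" or "wrist"; returns the picture (480x640x3 uint8, blue, green, red); there is no depth.
- robot.calibration(name): a dict with "fx", "fy", "cx", "cy" (pixels), "R" (3x3) and "t" (3): a world point X has camera coordinates R X + t; the wrist camera has in their place "T_tool_cam" (4x4, takes a point from camera to tool coordinates, whose origin is the TCP and whose axes are the flange's). Camera axes: x right, y down, z forward; pixel columns grow to the right and rows downward; lengths in m; the calibration is good to about 2 mm. A picture is of the moment at which its call begins: read the wrist's pose just before it. calibration takes no time and is no camera call.
- robot.hand_in(): hands the job in; it is judged then, once.
The state is a dict: "time": time; "q": joint angles; "joint_velocities": joint speeds; "joint_torque": joint torques, N m; "position": TCP position; "tool_rot": TCP orientation; "ft_force": force on the tool from outside, world axes, zero at the start; "moment": the same for the moment, N m; "grip_width": finger opening in m; "grip_force": force on a finger pad.
Only numpy, scipy, OpenCV 4.12 (cv2) and the standard library are available. Lean on these libraries where they do the work, as an engineer would, in place of code of your own. Each camera call takes 0.05 s, during which the arm holds its last target. There are 200 camera calls.

## Working session

There is one attempt and no reset: what is moved stays moved. The work goes in short steps, Python scripts to look and compute and a tool call to move; the robot and the scene stay as the last step left them, time stands still between calls to the robot, and variables do not carry over. Pictures are saved under pics/ and viewed, at most 10 in all, crops included, and the job is handed in when it is done.

Besides the shell and the picture viewer there is one more tool, called after ">>>" in YAML: its name, and indented under it one key for each argument. jog_arm: Moves the arm, as the interface text tells. Shifts and turns lie within -1 to 1; 1 stands for 4 cm of shift or 4 degrees of turn. Its arguments: {"type":"object","properties":{"motion":{"type":"array","items":{"type":"number"}},"grip_force":{"type":"number"}},"required":["motion"]}

```bash
mkdir -p pics; python3 - <<'E'
from rig import robot
import cv2
for n in ("side","top"):
    cv2.imwrite(f"pics/{n}0.png",robot.camera(n))
    c=robot.calibration(n);print(n,c)
print(robot.get_obs(),robot.tip_reach)
print(robot.calibration("wrist"))
E
```

```text
side {'fx': 445.5328993623273, 'fy': 445.5328993623273, 'cx': 319.7711386568921, 'cy': 237.81481728483618, 'R': array([[-0.81986461, -0.57252779, -0.00582669],
       [-0.27175208,  0.39806827, -0.87618061],
       [ 0.50395718, -0.71676606, -0.4819477 ]]), 't': array([0.52339276, 0.23074284, 0.70602158])}
top {'fx': 451.74194355892104, 'fy': 451.74194355892104, 'cx': 320.18822487140073, 'cy': 233.85250263940839, 'R': array([[ 0.00791511, -0.99996327, -0.00328758],
       [-0.99159988, -0.00742437, -0.12913   ],
       [ 0.12910085,  0.00428205, -0.99162222]]), 't': array([0.12091407, 0.56951769, 0.88962851])}
{'time': 0.1, 'q': array([-1.36150331e+00,  5.28404073e-01,  1.43376636e+00,  4.63216551e-06,
        1.18137847e+00, -1.78544265e-01]), 'joint_velocities': array([ 0.00095454, -0.00190471, -0.00171019,  0.00057874, -0.00056515,
       -0.00071709]), 'joint_torque': array([-4.00826184e-05, -4.40984380e+01, -1.77151573e+01,  6.35557529e-02,
        5.33886335e-02, -4.21445066e-05]), 'position': array([ 0.2362245 , -0.57789453,  0.20135303]), 'tool_rot': array([ 9.81256327e-01,  1.92704602e-01, -1.28959110e-05, -9.78042587e-04]), 'ft_force': array([-0.81461209, -0.13408018, -0.22365146]), 'moment': array([ 0.00968371, -0.02504138,  0.01311069]), 'grip_force': 0.0, 'grip_width': 0.08710224003282122} 0.011
{'fx': 346.34209923239104, 'fy': 346.34209923239104, 'cx': 317.11540575890996, 'cy': 238.32406443314778, 'T_tool_cam': array([[ 1.03349556e-03, -9.60795541e-01, -2.77255948e-01,
         7.55942721e-02],
       [ 9.99999181e-01,  1.20226896e-03, -4.38727985e-04,
         6.64317557e-04],
       [ 7.54864113e-04, -2.77255268e-01,  9.60795996e-01,
        -1.81650303e-01],
       [ 0.00000000e+00,  0.00000000e+00,  0.00000000e+00,
         1.00000000e+00]])}
```

View pics/side0.png

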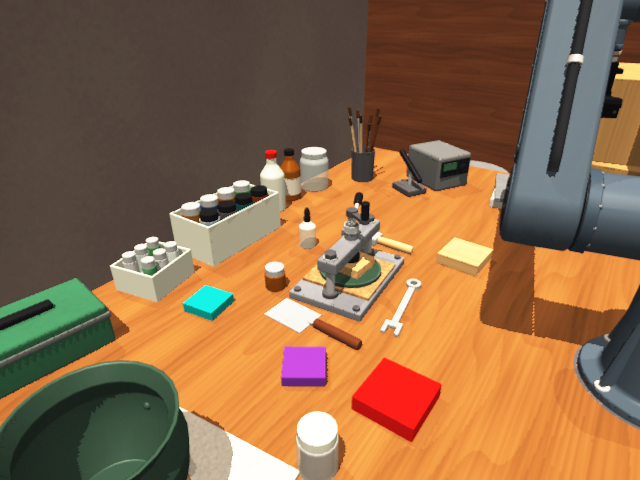

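View pics/top0.png

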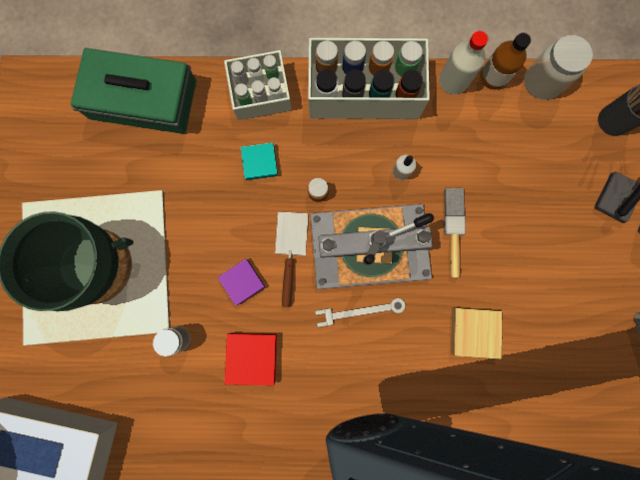

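The side picture shows the press at about (350,265). In the top picture its screw is near (378,240), the crank peg near (369,259) and the lever grip near (424,219). Candidates for the block in top view: pale block under the foot (378,257), larger pale block (478,333), purple (241,281), red (250,359) and turquoise (259,160). The small pale one under the screw fits the description. Next I'll check it in a close crop.

```bash
python3 - <<'E'
import cv2,numpy as np
t=cv2.imread("pics/top0.png")[195:295,300:450]; s=cv2.imread("pics/side0.png")[185:315,280:420]
a=cv2.resize(t,None,fx=5,fy=5,interpolation=cv2.INTER_CUBIC)
b=cv2.resize(s,None,fx=4.5,fy=4.5,interpolation=cv2.INTER_CUBIC)
cv2.imwrite("pics/ct.png",a);cv2.imwrite("pics/cs.png",b)
E
```

```text
(no output)
```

View pics/ct.png

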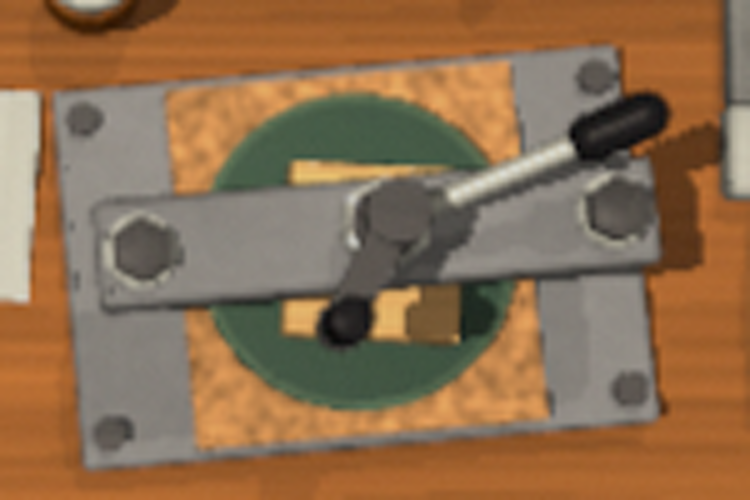

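View pics/cs.png

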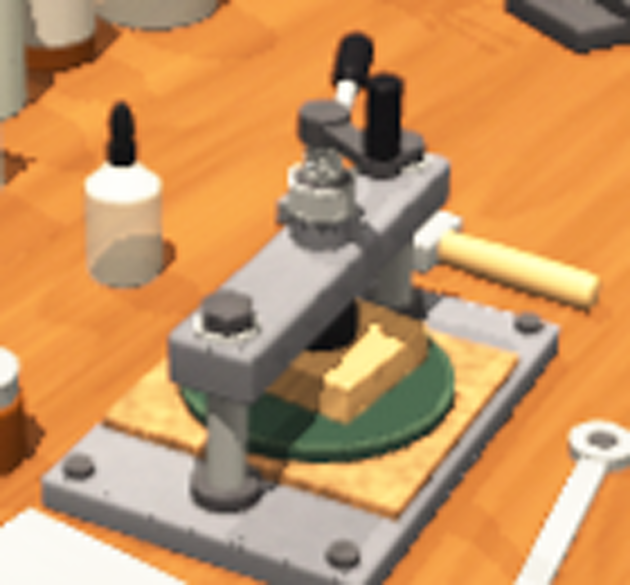

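The crop confirms it: a pale block lies under the black foot. Peg top is at crop (349,318) in the top view and (386,80) in the side view. Lever grip is at (620,128) and (353,63), and the hub at (395,210) and (325,112).

```bash
cat > h.py <<'E'
from rig import robot
import numpy as np,cv2
from scipy.optimize import least_squares
C={n:robot.calibration(n) for n in("top","side")}
def proj(c,X):
    p=c["R"]@X+c["t"]; return np.array([c["fx"]*p[0]/p[2]+c["cx"],c["fy"]*p[1]/p[2]+c["cy"]])
def tri(a,b):
    r=least_squares(lambda X:np.r_[proj(C["top"],X)-a,proj(C["side"],X)-b],[.5,-.1,.15]);return r.x,r.fun
def T(x,y): return np.array([300+x/5,195+y/5])
def S(x,y): return np.array([280+x/4.5,185+y/4.5])
def ray(c,p,z):
    d=c["R"].T@np.array([(p[0]-c["cx"])/c["fx"],(p[1]-c["cy"])/c["fy"],1]);o=-c["R"].T@c["t"];return o+d*(z-o[2])/d[2]
E
python3 - <<'E'
from h import *
np.set_printoptions(precision=4,suppress=True)
for n,a,b in [("pegtop",T(349,315),S(386,80)),("lever",T(620,128),S(353,63)),("hub",T(395,210),S(325,112)),("nutL",T(143,250),S(229,308)),("baseBR",T(632,388),S(527,322)),("baseTL",T(84,119),S(78,465)),("baseBL",T(113,432),S(342,552))]:
    print(n,*tri(a,b))
A=tri(T(395,210),S(325,112))[0]
for z in(.155,.165,.175):
  print(z,ray(C["top"],T(395,210),z),ray(C["side"],S(325,112),z))
E
```

```text
pegtop [0.5058 0.0404 0.2   ] [ 0.4309  0.8077 -1.0233 -0.0653]
lever [ 0.5787 -0.0621  0.152 ] [ 0.0986  0.181  -0.2484 -0.0181]
hub [0.5459 0.0207 0.167 ] [ 0.3164  0.5707 -0.7354 -0.0593]
nutL [0.5371 0.1086 0.1124] [ 0.2213  0.3804 -0.4422 -0.0453]
baseBR [ 0.4912 -0.095   0.0192] [ 0.1349  0.2807 -0.3428 -0.0068]
baseTL [0.6021 0.1324 0.0197] [ 0.1609  0.2564 -0.2901 -0.04  ]
baseBL [0.4714 0.1193 0.0195] [ 0.1492  0.2779 -0.2909 -0.0193]
0.155 [0.5483 0.0197 0.155 ] [ 0.5574 -0.0018  0.155 ]
0.165 [0.5471 0.021  0.165 ] [0.5466 0.0165 0.165 ]
0.175 [0.5459 0.0222 0.175 ] [0.5358 0.0348 0.175 ]
```

Axis is at about (0.546,0.020). The peg radius comes out at 45.5 mm and the lever radius at 87.7 mm, both matching the description, so I'll move to the lever.

```bash
cat >> h.py <<'E'
from scipy.spatial.transform import Rotation as Ro
def st():
    o=robot.get_obs();R=Ro.from_quat(o["tool_rot"]).as_matrix()
    return o,np.array(o["position"]),np.arctan2(R[1,0],R[0,0])
def plan(p,yaw_deg,n,hand,start=None):
    o,p0,y0=st()
    if start is not None:p0,y0=start
    p=np.array(p);d=(np.deg2rad(yaw_deg)-y0+np.pi)%(2*np.pi)-np.pi
    out=[]
    for i in range(n):
        y=y0+d*i/n; s=(p-p0)/n
        out.append([s@[np.cos(y),np.sin(y),0],s@[np.sin(y),-np.cos(y),0],-s[2]])
    for r in out: print(",".join(f"{v/.04:.2f}" for v in r)+f",0,0,{-np.rad2deg(d)/n/4:.3f},{hand},",end=" ")
    print("\nfrom",p0.round(4),np.rad2deg(y0).round(2))
E
python3 - <<'E'
from h import *
plan([.579,-.062,.235],112,24,-0.3)
E
```

```text
0.53,-0.36,-0.04,0,0,-0.935,-0.3, 0.56,-0.33,-0.04,0,0,-0.935,-0.3, 0.58,-0.29,-0.04,0,0,-0.935,-0.3, 0.59,-0.25,-0.04,0,0,-0.935,-0.3, 0.61,-0.21,-0.04,0,0,-0.935,-0.3, 0.62,-0.17,-0.04,0,0,-0.935,-0.3, 0.63,-0.13,-0.04,0,0,-0.935,-0.3, 0.64,-0.09,-0.04,0,0,-0.935,-0.3, 0.64,-0.05,-0.04,0,0,-0.935,-0.3, 0.65,-0.01,-0.04,0,0,-0.935,-0.3, 0.64,0.04,-0.04,0,0,-0.935,-0.3, 0.64,0.08,-0.04,0,0,-0.935,-0.3, 0.63,0.12,-0.04,0,0,-0.935,-0.3, 0.62,0.16,-0.04,0,0,-0.935,-0.3, 0.61,0.20,-0.04,0,0,-0.935,-0.3, 0.60,0.24,-0.04,0,0,-0.935,-0.3, 0.58,0.28,-0.04,0,0,-0.935,-0.3, 0.56,0.32,-0.04,0,0,-0.935,-0.3, 0.54,0.35,-0.04,0,0,-0.935,-0.3, 0.52,0.39,-0.04,0,0,-0.935,-0.3, 0.49,0.42,-0.04,0,0,-0.935,-0.3, 0.46,0.45,-0.04,0,0,-0.935,-0.3, 0.43,0.48,-0.04,0,0,-0.935,-0.3, 0.40,0.51,-0.04,0,0,-0.935,-0.3, 
from [ 0.2362 -0.5779  0.2014] 22.22
```

>>> jog_arm:
  motion: [0.53,-0.36,-0.08,0,0,-0.94,-0.3,0.56,-0.33,-0.08,0,0,-0.93,-0.3,0.58,-0.29,-0.08,0,0,-0.94,-0.3,0.59,-0.25,-0.08,0,0,-0.93,-0.3,0.61,-0.21,-0.08,0,0,-0.94,-0.3,0.62,-0.17,-0.08,0,0,-0.93,-0.3,0.63,-0.13,-0.08,0,0,-0.94,-0.3,0.64,-0.09,-0.08,0,0,-0.93,-0.3,0.64,-0.05,-0.08,0,0,-0.94,-0.3,0.65,-0.01,-0.08,0,0,-0.93,-0.3,0.64,0.04,-0.04,0,0,-0.94,-0.3,0.64,0.08,-0.04,0,0,-0.93,-0.3]
  grip_force: 15

```text
time: 1.6
position: [0.4085, -0.3189, 0.2379]
tool_rot: [0.832, 0.555, 0.0, 0.0]
ft_force: [0.5, -0.4, -0.1]
grip_width: 0.0568
grip_force: 0.0
```

>>> jog_arm:
  motion: [0.63,0.12,0,0,0,-0.94,-0.3,0.62,0.16,0,0,0,-0.93,-0.3,0.61,0.2,0,0,0,-0.94,-0.3,0.6,0.24,0,0,0,-0.93,-0.3,0.58,0.28,0,0,0,-0.94,-0.3,0.56,0.32,0,0,0,-0.93,-0.3,0.54,0.35,0,0,0,-0.94,-0.3,0.52,0.39,0,0,0,-0.93,-0.3,0.49,0.42,0,0,0,-0.94,-0.3,0.46,0.45,0,0,0,-0.93,-0.3,0.43,0.48,0,0,0,-0.94,-0.3,0.4,0.51,0,0,0,-0.93,-0.3]

```text
time: 3.1
position: [0.579, -0.0612, 0.2378]
tool_rot: [0.557, 0.83, 0.0, 0.0]
ft_force: [-0.3, -1.6, -0.4]
grip_width: 0.0566
grip_force: 0.0
```

```bash
python3 - <<'E'
from h import *
o,p,y=st();print(o["time"],p,np.rad2deg(y),o["grip_width"],o["ft_force"])
im=robot.camera("wrist")
c=robot.calibration("wrist");T_=c["T_tool_cam"];R=Ro.from_quat(o["tool_rot"]).as_matrix()
for n,X in [("lev",[.579,-.062,.152]),("peg",[.5055,.0403,.2]),("axis",[.546,.020,.167]),("pegc",[.5055,.0403,.182])]:
    t=R.T@(np.array(X)-p);q=T_[:3,:3].T@(t-T_[:3,3]);u=[c["fx"]*q[0]/q[2]+c["cx"],c["fy"]*q[1]/q[2]+c["cy"]];print(n,u,q[2])
cv2.imwrite("pics/w1.png",im)
plan([.579,-.062,.147],112,8,-0.3)
E
```

```text
3.1 [ 0.57902551 -0.06117766  0.23782571] 112.27674254831959 0.056584691706298554 [-0.30031235 -1.59391691 -0.35547047]
lev [np.float64(317.09829254692363), np.float64(237.2898263234373)] 0.27803018529334983
peg [np.float64(266.1565374485541), np.float64(54.06416292430836)] 0.19808358143444063
axis [np.float64(318.009870489762), np.float64(120.11593434008066)] 0.23921804799851332
pegc [np.float64(270.26396467910376), np.float64(60.8766120832349)] 0.21538446921827287
-0.01,-0.01,0.28,0,0,0.014,-0.3, -0.01,-0.01,0.28,0,0,0.014,-0.3, -0.01,-0.01,0.28,0,0,0.014,-0.3, -0.01,-0.01,0.28,0,0,0.014,-0.3, -0.01,-0.01,0.28,0,0,0.014,-0.3, -0.01,-0.01,0.28,0,0,0.014,-0.3, -0.01,-0.01,0.28,0,0,0.014,-0.3, -0.01,-0.01,0.28,0,0,0.014,-0.3, 
from [ 0.5808 -0.0586  0.2379] 112.45
```

View pics/w1.png

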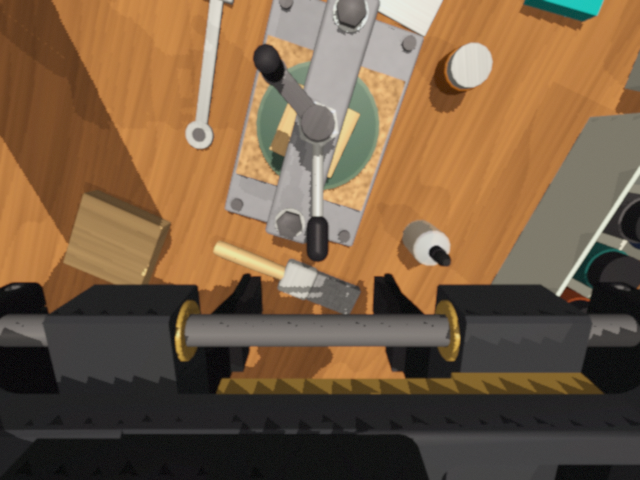

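The wrist view shows the lever grip at (317,239), the peg top at (266,60) and the hub at (318,123), all where I predicted. Going down to grip the lever.

>>> jog_arm:
  motion: [-0.02,-0.02,0.38,0,0,0,-0.3,-0.02,-0.03,0.38,0,0,0,-0.3,-0.02,-0.02,0.38,0,0,0,-0.3,0,0,0.38,0,0,0,-0.3,0,0,0.38,0,0,0,-0.3,0,0,0.38,0,0,0,-0.3,0,0,0,0,0,0,0,0,0,0,0,0,0,0.4,0,0,0,0,0,0,1,0,0,0,0,0,0,1,0,0,0,0,0,0,1,0,0,0,0,0,0,1]
  grip_force: 15

```text
time: 4.65
position: [0.5773, -0.0666, 0.1464]
tool_rot: [0.559, 0.829, 0.0, 0.0]
ft_force: [0.0, -0.2, -0.6]
grip_width: 0.0053
grip_force: 0.0
```

```bash
python3 - <<'E'
from h import *
o,p,y=st();print(o["time"],p,np.rad2deg(y),o["grip_width"],o["grip_force"],o["ft_force"])
A=np.array([.546,.020]);r=p[:2]-A;print(np.hypot(*r),np.rad2deg(np.arctan2(r[1],r[0])))
E
```

```text
4.65 [ 0.57734969 -0.06657305  0.14640111] 111.98093829269416 0.00532751452229794 0.0 [ 0.008062   -0.18500942 -0.55180952]
0.09207440445803063 -70.09374996959392
```

```bash
python3 - <<'E'
from h import *
o,p,y=st();print(o["grip_width"])
s=robot.camera("side")[165:265,290:430];w=robot.camera("wrist")[140:420,160:500]
print(st()[1],robot.get_obs()["grip_width"])
cv2.imwrite("pics/v2.png",np.hstack([cv2.resize(s,(462,330)),cv2.resize(w,(338,330))]))
E
```

```text
0.00532751452229794
[ 0.57728787 -0.06655419  0.14630552] 0.002121421871544858
```

View pics/v2.png

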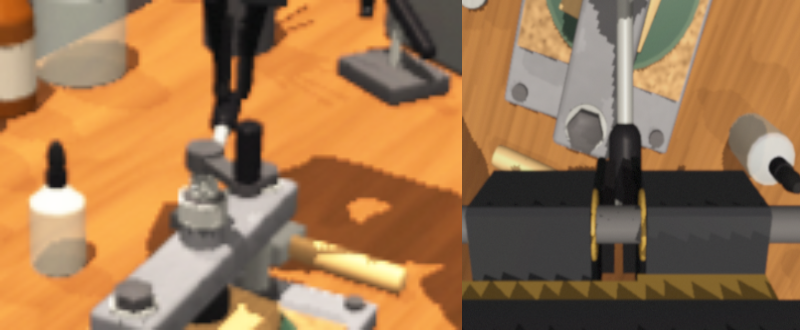

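```bash
python3 - <<'E'
from h import *
o,p,y=st()
for X in (p,p+[0,0,-.011],p+[0,0,.04],[.579,-.062,.152]):
    u=proj(C["side"],np.array(X));t=proj(C["top"],np.array(X));print(u,(u-[290,165])*3.3,t)
c=robot.calibration("wrist");T_=c["T_tool_cam"];R=Ro.from_quat(o["tool_rot"]).as_matrix()
for X in (p,p+[0,0,-.011],[.579,-.062,.152],[.579+.0065,-.062-.0164,.1575],[.579-.0065,-.062+.0164,.1465]):
    t=R.T@(np.array(X)-p);q=T_[:3,:3].T@(t-T_[:3,3]);u=[c["fx"]*q[0]/q[2]+c["cx"],c["fy"]*q[1]/q[2]+c["cy"]];print(u,q[2], (u[0]-160)*.994+462,(u[1]-140)*1.18)
s=robot.camera("side")[160:225,325:385];w=robot.camera("wrist")[200:330,260:380]
cv2.imwrite("pics/v3.png",np.hstack([cv2.resize(s,(420,455),interpolation=cv2.INTER_CUBIC),cv2.resize(w,(380,455),interpolation=cv2.INTER_CUBIC)]))
E
```

```text
[359.7198718  200.85126846] [230.07557696 118.30918591] [425.87199229 222.09032198]
[359.53279683 205.43550374] [229.45822952 133.43716235] [424.50228555 223.01832959]
[360.41765548 183.75221786] [232.37826308  61.88231894] [431.17604203 218.49670709]
[358.07250507 198.980522  ] [224.63926674 112.13572259] [424.04232456 220.64207505]
[np.float64(317.59980400714744), np.float64(277.5680339400266)] 0.1953291135416067 618.6542051831045 162.33028004923142
[np.float64(317.5882899139874), np.float64(270.4491701212645)] 0.2059023753361891 618.6427601745035 153.93002074309211
[np.float64(323.6528501957311), np.float64(275.48405796112655)] 0.1888660676233318 624.6709330945567 159.87118839412932
[np.float64(323.42349976544796), np.float64(309.5190553415076)] 0.1884453883809526 624.4429587668553 200.03248530297898
[np.float64(323.8811811889238), np.float64(241.60034234927326)] 0.189286746865711 624.8978941017903 119.88840397214244
```

View pics/v3.png

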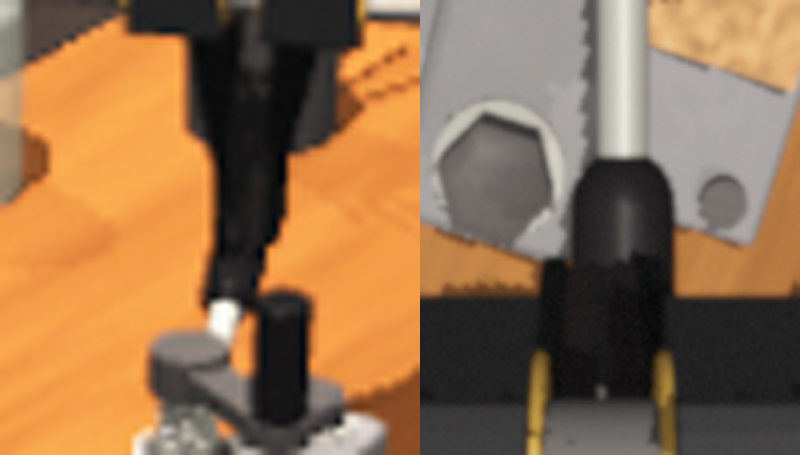

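Jaws read almost shut, so the bar isn't held. The wrist view shows the grip about 6 px right of centre, at (324,260), with the tips seeming to end above or beyond it. I'll open, shift inward and to +y, go deeper and close again.

>>> jog_arm:
  motion: [0,0,0,0,0,0,-0.3,0,0,0,0,0,0,-0.3,0,0,0,0,0,0,-0.3,0.05,0.04,0.1,0,0,0,-0.3,0.05,0.04,0.1,0,0,0,-0.3,0,0,0,0,0,0,0.2]

```text
time: 5.6
position: [0.5784, -0.0612, 0.1376]
tool_rot: [0.559, 0.829, -0.0, -0.001]
ft_force: [0.1, 0.8, -0.5]
grip_width: 0.0435
grip_force: 0.0
```

>>> jog_arm:
  motion: [0,0,0,0,0,0,0.4,0,0,0,0,0,0,0.5,0,0,0,0,0,0,0.5]

```text
time: 5.98
position: [0.5789, -0.0618, 0.1384]
tool_rot: [0.559, 0.829, 0.0, 0.0]
ft_force: [-0.2, 0.3, -0.7]
grip_width: 0.0237
grip_force: 0.0
```

>>> jog_arm:
  motion: [0,0,0,0,0,0,0.8,0,0,0,0,0,0,0.8]

```text
time: 6.22
position: [0.5791, -0.0616, 0.1383]
tool_rot: [0.559, 0.829, 0.0, 0.0]
ft_force: [0.9, 0.5, 0.3]
grip_width: 0.0142
grip_force: 14.5
```

>>> jog_arm:
  motion: [0,0,0,0,0,0,1,0,0,0,0,0,0,1]

```text
time: 6.48
position: [0.579, -0.0616, 0.1384]
tool_rot: [0.559, 0.829, 0.0, 0.0]
ft_force: [2.1, 1.1, 0.7]
grip_width: 0.0142
grip_force: 14.5
```

```bash
python3 - <<'E'
from h import *
o,p,y=st();print(o["time"],p,o["grip_width"],o["grip_force"],o["ft_force"],o["q"])
s=robot.camera("side")[160:225,325:385];w=robot.camera("wrist")[200:330,260:380]
cv2.imwrite("pics/v4.png",np.hstack([cv2.resize(s,(420,455),interpolation=cv2.INTER_CUBIC),cv2.resize(w,(380,455),interpolation=cv2.INTER_CUBIC)]))
E
```

```text
6.475 [ 0.57904989 -0.0616317   0.13835659] 0.014162372403818872 14.536174982786179 [2.10363987 1.06650311 0.67483207] [-2.97967988e-01  5.50547941e-01  1.60439270e+00  2.96721400e-04
  9.86076088e-01 -6.81646284e-01]
```

View pics/v4.png

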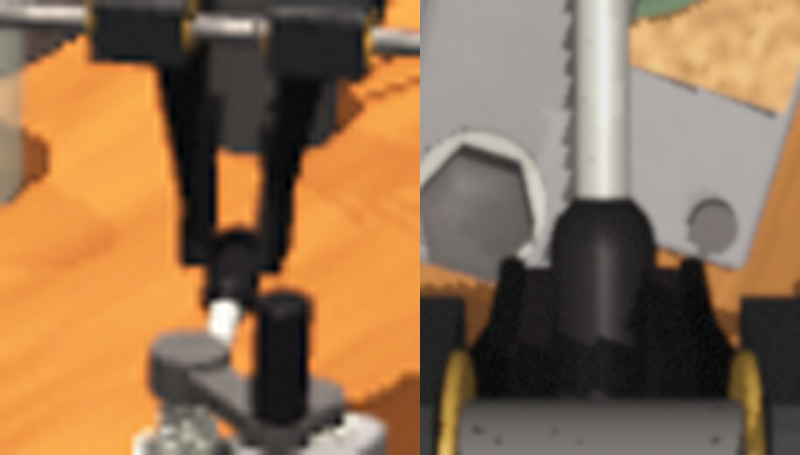

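The tips now pinch only the upper part of the grip. In the side view they end at crop (195,265) and (270,270), at z about 0.153, so the fingers stand higher than the reported z suggests. I'll open, go about 12 mm lower in two steps while watching the force, and close again.

>>> jog_arm:
  motion: [0,0,0,0,0,0,0.2,0,0,0.1,0,0,0,0.2,0,0,0.1,0,0,0,0.2,0,0,0,0,0,0,0.2]

```text
time: 7.08
position: [0.5781, -0.0616, 0.1296]
tool_rot: [0.559, 0.829, -0.0, -0.001]
ft_force: [0.1, 0.2, -0.0]
grip_width: 0.0342
grip_force: 0.0
```

>>> jog_arm:
  motion: [0,0,0.1,0,0,0,0.2,0,0,0,0,0,0,1,0,0,0,0,0,0,1,0,0,0,0,0,0,1]

```text
time: 7.58
position: [0.5791, -0.0616, 0.1264]
tool_rot: [0.559, 0.829, 0.0, 0.0]
ft_force: [1.3, 0.2, -0.4]
grip_width: 0.017
grip_force: 15.0
```

>>> jog_arm:
  motion: [0.001,0.077,-0.001,0,0,-0.5,1,0.001,0.077,-0.001,0,0,-0.5,1,0.001,0.077,-0.001,0,0,-0.5,1,0.001,0.077,-0.001,0,0,-0.5,1]
  grip_force: 20

```text
time: 8.07
position: [0.5899, -0.0564, 0.1264]
tool_rot: [0.499, 0.867, -0.0, -0.0]
ft_force: [-1.6, -0.8, 0.6]
grip_width: 0.0172
grip_force: 20.0
```

```bash
cat >> h.py <<'E'
A=np.array([.546,.020])
def rep(A=A):
    o,p,y=st();r=p[:2]-A;R=np.hypot(*r);a=np.arctan2(r[1],r[0]);f=o["ft_force"]
    print("t",o["time"],"p",p.round(4),"yaw",np.rad2deg(y).round(2),"r",R.round(4),"az",np.rad2deg(a).round(2),"Ft",(f[:2]@[-np.sin(a),np.cos(a)]).round(2),"Fr",(f[:2]@[np.cos(a),np.sin(a)]).round(2),"Fz",f[2].round(2),"Mz",o["moment"][2].round(3),"w",o["grip_width"].round(4),"g",o["grip_force"],"q6",o["q"][5].round(2))
E
python3 -c "
from h import *;rep()"
```

```text
Traceback (most recent call last):
  File "h.py", line 30, in rep
    print("t",o["time"],"p",p.round(4),"yaw",np.rad2deg(y).round(2),"r",R.round(4),"az",np.rad2deg(a).round(2),"Ft",(f[:2]@[-np.sin(a),np.cos(a)]).round(2),"Fr",(f[:2]@[np.cos(a),np.sin(a)]).round(2),"Fz",f[2].round(2),"Mz",o["moment"][2].round(3),"w",o["grip_width"].round(4),"g",o["grip_force"],"q6",o["q"][5].round(2))
                                                                                                                                                                                                                                                            ^^^^^^^^^^^^^^^^^^^^^
AttributeError: 'float' object has no attribute 'round'
```

>>> jog_arm:
  motion: [0.005,0.154,-0.002,0,0,-1,1,0.005,0.154,-0.002,0,0,-1,1,0.005,0.154,-0.002,0,0,-1,1,0.005,0.154,-0.002,0,0,-1,1,0.005,0.154,-0.002,0,0,-1,1,0.005,0.154,-0.002,0,0,-1,1,0.005,0.154,-0.002,0,0,-1,1,0.005,0.154,-0.002,0,0,-1,1,0.005,0.154,-0.002,0,0,-1,1,0.005,0.154,-0.002,0,0,-1,1,0.005,0.154,-0.002,0,0,-1,1,0,0,0,0,0,0,1]

```text
time: 9.57
position: [0.6306, -0.0039, 0.1271]
tool_rot: [0.139, 0.99, -0.0, -0.0]
ft_force: [-0.7, -0.4, 0.2]
grip_width: 0.0172
grip_force: 20.0
```

```bash
sed -i 's/o\["grip_width"\].round(4)/round(o["grip_width"],4)/' h.py
python3 -c "
from h import *;rep()"
```

```text
t 9.575 p [ 0.6306 -0.0039  0.1271] yaw 164.07 r 0.0879 az -15.76 Ft -0.57 Fr -0.55 Fz 0.19 Mz 0.173 w 0.0172 g 20.030803978443146 q6 -1.48
```

>>> jog_arm:
  motion: [0,0,0,0,0,0,-0.2,0,0,0,0,0,0,-0.2,0,0,-0.5,0,0,0,-0.2,0,0,-0.8,0,0,0,-0.2,0,0,-0.8,0,0,0,-0.2,0,0,0,0,0,0,-0.2]

```text
time: 10.32
position: [0.6332, -0.0047, 0.2145]
tool_rot: [0.14, 0.99, 0.0, 0.004]
ft_force: [0.6, -0.9, -0.4]
grip_width: 0.0517
grip_force: 0.0
```

```bash
python3 -c "
from h import *;rep();plan([.5055,.0403,.212],153.7,6,-.2)"
```

```text
t 10.325 p [ 0.6332 -0.0047  0.2145] yaw 163.95 r 0.0906 az -15.81 Ft -0.72 Fr 0.78 Fz -0.44 Mz 0.007 w 0.0517 g 0.0 q6 -1.47
0.56,0.03,0.01,0,0,0.427,-0.2, 0.56,0.02,0.01,0,0,0.427,-0.2, 0.56,-0.00,0.01,0,0,0.427,-0.2, 0.56,-0.02,0.01,0,0,0.427,-0.2, 0.56,-0.03,0.01,0,0,0.427,-0.2, 0.56,-0.05,0.01,0,0,0.427,-0.2, 
from [ 0.6332 -0.0047  0.2145] 163.95
```

>>> jog_arm:
  motion: [0.55,0.03,0,0,0,0.43,-0.2,0.55,0.02,0,0,0,0.42,-0.2,0.55,0,0,0,0,0.43,-0.2,0.55,-0.02,0,0,0,0.42,-0.2,0.55,-0.03,0,0,0,0.43,-0.2,0.55,-0.05,0,0,0,0.42,-0.2,0,0,0,0,0,0,-0.2,0,0,0,0,0,0,-0.2,0,0,0,0,0,0,-0.2]

```text
time: 11.45
position: [0.5071, 0.0392, 0.2111]
tool_rot: [0.227, 0.974, 0.0, 0.0]
ft_force: [-0.1, -1.1, -0.2]
grip_width: 0.0521
grip_force: 0.0
```

```bash
python3 -c "
from h import *;rep();plan([.5055,.0403,.158],153.7,4,-.2)
cv2.imwrite('pics/v5.png',np.hstack([cv2.resize(robot.camera('side')[140:240,310:410],(400,400),interpolation=cv2.INTER_CUBIC),cv2.resize(robot.camera('wrist')[150:350,220:420],(400,400),interpolation=cv2.INTER_CUBIC)]))"
```

```text
t 11.45 p [0.5071 0.0392 0.2111] yaw 153.77 r 0.0434 az 153.66 Ft 0.98 Fr -0.38 Fz -0.22 Mz 0.031 w 0.0521 g 0.0 q6 -1.26
0.01,0.00,0.33,0,0,0.004,-0.2, 0.01,0.00,0.33,0,0,0.004,-0.2, 0.01,0.00,0.33,0,0,0.004,-0.2, 0.01,0.00,0.33,0,0,0.004,-0.2, 
from [0.5071 0.0392 0.2111] 153.77
```

View pics/v5.png

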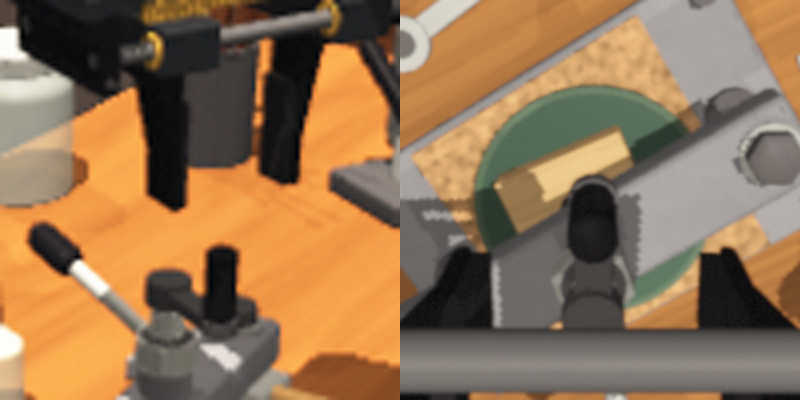

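The side view shows the lever swung away, with the tips at about z 0.23 and centred over the peg. The wrist view has the peg at column 316, which is centred. Descending to grip.

>>> jog_arm:
  motion: [0.01,0,0.35,0,0,0,-0.2,0.01,0,0.35,0,0,0,-0.2,0.01,0,0.35,0,0,0,-0.2,0,0,0.2,0,0,0,0,0,0,0.1,0,0,0,0.3,0,0,0.05,0,0,0,0.3]

```text
time: 12.3
position: [0.5052, 0.0402, 0.1551]
tool_rot: [0.227, 0.974, -0.0, 0.0]
ft_force: [-0.1, 0.6, 0.3]
grip_width: 0.0334
grip_force: 0.0
```

>>> jog_arm:
  motion: [0,0,0,0,0,0,0.6,0,0,0,0,0,0,1,0,0,0,0,0,0,1,0,0,0,0,0,0,1]
  grip_force: 12

```text
time: 12.8
position: [0.5051, 0.04, 0.1556]
tool_rot: [0.227, 0.974, -0.0, 0.0]
ft_force: [0.0, -1.5, 2.0]
grip_width: 0.0159
grip_force: 12.0
```

```bash
python3 -c "
from h import *;rep()"
```

```text
t 12.8 p [0.5051 0.04   0.1556] yaw 153.78 r 0.0455 az 153.97 Ft 1.32 Fr -0.7 Fz 2.03 Mz 0.002 w 0.0159 g 11.997755707707256 q6 -1.25
```

>>> jog_arm:
  motion: [-0.001,0.059,0.002,0,0,0.75,1,-0.002,0.059,0.002,0,0,0.75,1,-0.001,0.059,0.001,0,0,0.75,1,-0.002,0.059,0.002,0,0,0.75,1,-0.001,0.059,0.002,0,0,0.75,1,-0.002,0.059,0.001,0,0,0.75,1]

```text
time: 13.55
position: [0.5133, 0.0516, 0.1552]
tool_rot: [0.377, 0.926, -0.0, 0.0]
ft_force: [-1.0, -1.5, 2.2]
grip_width: 0.0155
grip_force: 12.0
```

```bash
python3 -c "
from h import *;rep()"
```

```text
t 13.55 p [0.5133 0.0516 0.1552] yaw 135.69 r 0.0455 az 136.03 Ft 1.75 Fr -0.3 Fz 2.22 Mz -0.027 w 0.0155 g 11.996629553614184 q6 -0.91
```

>>> jog_arm:
  motion: [-0.001,0.059,0.002,0,0,0.75,1,-0.002,0.059,0.002,0,0,0.75,1,-0.001,0.059,0.001,0,0,0.75,1,-0.002,0.059,0.002,0,0,0.75,1,-0.001,0.059,0.002,0,0,0.75,1,-0.002,0.059,0.001,0,0,0.75,1]

```text
time: 14.3
position: [0.5247, 0.0601, 0.1548]
tool_rot: [0.517, 0.856, 0.0, 0.0]
ft_force: [-0.3, -0.6, -0.6]
grip_width: 0.0157
grip_force: 12.0
```

```bash
python3 -c "
from h import *;rep()"
```

```text
t 14.3 p [0.5247 0.0601 0.1548] yaw 117.7 r 0.0454 az 117.96 Ft 0.5 Fr -0.39 Fz -0.56 Mz 0.024 w 0.0157 g 11.9966793700587 q6 -0.58
```

Free so far (0.63 rad).

>>> jog_arm:
  motion: [-0.001,0.059,0.002,0,0,0.75,1,-0.002,0.059,0.002,0,0,0.75,1,-0.001,0.059,0.001,0,0,0.75,1,-0.002,0.059,0.002,0,0,0.75,1,-0.001,0.059,0.002,0,0,0.75,1,-0.002,0.059,0.001,0,0,0.75,1]

```text
time: 15.05
position: [0.5383, 0.0648, 0.1544]
tool_rot: [0.645, 0.764, 0.0, 0.0]
ft_force: [-1.2, -0.6, 1.5]
grip_width: 0.0157
grip_force: 12.0
```

```bash
python3 -c "
from h import *;rep()"
```

```text
t 15.05 p [0.5383 0.0648 0.1544] yaw 99.7 r 0.0455 az 99.81 Ft 1.25 Fr -0.38 Fz 1.52 Mz 0.069 w 0.0157 g 11.996907640714198 q6 -0.26
```

>>> jog_arm:
  motion: [-0.001,0.059,0.002,0,0,0.75,1,-0.002,0.059,0.002,0,0,0.75,1,-0.001,0.059,0.001,0,0,0.75,1,-0.002,0.059,0.002,0,0,0.75,1,-0.001,0.059,0.002,0,0,0.75,1,-0.002,0.059,0.001,0,0,0.75,1]

```text
time: 15.8
position: [0.5513, 0.0651, 0.1541]
tool_rot: [0.756, 0.654, -0.0, -0.0]
ft_force: [-2.1, -0.3, 4.7]
grip_width: 0.0156
grip_force: 12.0
```

```bash
python3 -c "
from h import *;rep()"
```

```text
t 15.8 p [0.5513 0.0651 0.1541] yaw 81.72 r 0.0455 az 83.26 Ft 2.07 Fr -0.53 Fz 4.67 Mz 0.16 w 0.0156 g 12.001243085833266 q6 0.06
```

>>> jog_arm:
  motion: [-0.001,0.059,0.001,0,0,0.75,1,-0.002,0.059,0.001,0,0,0.75,1,-0.001,0.059,0.001,0,0,0.75,1]

```text
time: 16.18
position: [0.5558, 0.0641, 0.1538]
tool_rot: [0.805, 0.593, -0.002, -0.002]
ft_force: [-5.8, 1.8, 7.4]
grip_width: 0.0157
grip_force: 12.0
```

```bash
python3 -c "
from h import *;rep()"
```

```text
t 16.175 p [0.5558 0.0641 0.1538] yaw 72.72 r 0.0452 az 77.46 Ft 6.09 Fr 0.5 Fz 7.39 Mz 0.124 w 0.0157 g 11.99675140553154 q6 0.22
```

>>> jog_arm:
  motion: [0,0,0,0,0,0,1,0,0,0,0,0,0,1]

```text
time: 16.42
position: [0.5559, 0.064, 0.1539]
tool_rot: [0.805, 0.593, -0.002, -0.002]
ft_force: [-5.2, 0.6, 5.6]
grip_width: 0.0151
grip_force: 12.0
```

```bash
python3 -c "
from h import *;rep()
a=cv2.imread('pics/v5.png')[:,:400];a=cv2.resize(a,(100,100),interpolation=cv2.INTER_AREA)
s=robot.camera('side');cv2.imwrite('pics/s6.png',s);b=s[140:240,310:410]
r=(slice(45,85),slice(0,35))
d=np.abs(a[r].astype(int)-b[r].astype(int)).max(2)
print(d.mean(),(d>40).sum())
for im in(a,b):
  m=im[r].max(2)<60;yy,xx=np.nonzero(m);print(m.sum(),xx.mean()+310,yy.mean()+185)
"
```

```text
t 16.425 p [0.5559 0.064  0.1539] yaw 72.81 r 0.0451 az 77.28 Ft 5.23 Fr -0.54 Fz 5.58 Mz 0.072 w 0.0151 g 11.995977104525082 q6 0.21
99.24 678
77 323.06493506493507 201.72727272727272
690 334.06231884057974 201.3840579710145
```

```bash
python3 -c "
import cv2
s=cv2.imread('pics/s6.png')[130:290,270:430];cv2.imwrite('pics/v6.png',cv2.resize(s,(600,600),interpolation=cv2.INTER_CUBIC))"
```

```text
(no output)
```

View pics/v6.png

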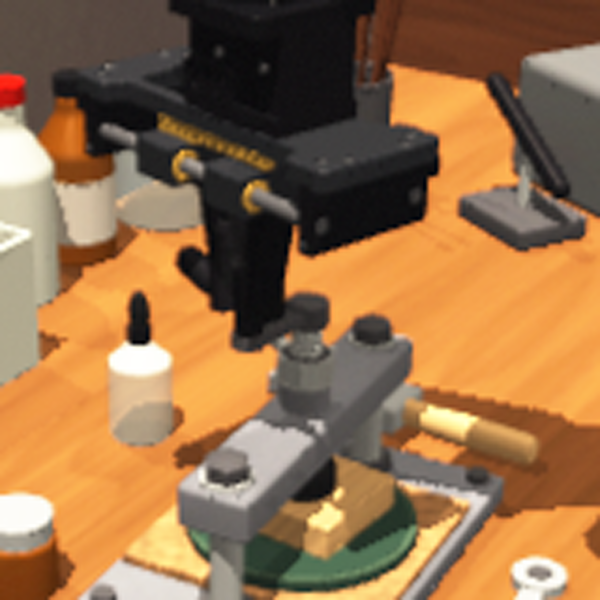

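The side view shows the lever grip still at its slackened place (crop (195,265)), so the nut was not dragged round. The crank is held and the foot is on the block. I'll average some force readings now.

```bash
python3 -c "
from h import *
F=[]
for i in range(10):
    robot.camera('side');o,p,y=st();r=p[:2]-A;a=np.arctan2(r[1],r[0]);f=o['ft_force'];F.append([f[:2]@[-np.sin(a),np.cos(a)],f[:2]@[np.cos(a),np.sin(a)],f[2],np.rad2deg(a)])
F=np.array(F);print(F.mean(0),F.std(0),F[:,0].round(1),F[:,3].round(2))"
```

```text
[ 5.02054317 -0.38748189  6.70760314 77.29706392] [0.56795079 0.44266367 0.39316722 0.01811435] [4.1 5.1 5.7 5.7 4.4 4.9 5.2 4.4 5.8 4.7] [77.32 77.29 77.3  77.31 77.27 77.32 77.3  77.31 77.27 77.29]
```

>>> jog_arm:
  motion: [-0.001,-0.059,-0.001,0,0,-0.75,1,-0.002,-0.059,-0.001,0,0,-0.75,1,-0.001,-0.059,-0.001,0,0,-0.75,1,-0.002,-0.059,-0.001,0,0,-0.75,1]

```text
time: 17.48
position: [0.5506, 0.0645, 0.154]
tool_rot: [0.738, 0.675, 0.001, 0.001]
ft_force: [0.9, -2.5, -0.5]
grip_width: 0.0155
grip_force: 12.0
```

```bash
cat >> h.py <<'E'
def avg(n=5):
    F=[]
    for i in range(n):
        robot.camera('side');o,p,y=st();r=p[:2]-A;a=np.arctan2(r[1],r[0]);f=o['ft_force'];F.append([f[:2]@[-np.sin(a),np.cos(a)],f[:2]@[np.cos(a),np.sin(a)],f[2],np.rad2deg(a),np.rad2deg(y)])
    F=np.array(F);print("t",o["time"],"Ft,Fr,Fz,az,yaw",F.mean(0).round(2),F[:,0].round(1))
E
python3 -c "
from h import *;rep();avg()"
```

```text
t 17.475 p [0.5506 0.0645 0.154 ] yaw 84.85 r 0.0448 az 84.08 Ft -1.15 Fr -2.38 Fz -0.45 Mz -0.138 w 0.0155 g 12.000083018210717 q6 0.01
t 17.725 Ft,Fr,Fz,az,yaw [-1.18 -3.01  0.96 84.61 84.78] [-0.6 -1.3 -1.9 -0.1 -2. ]
```

>>> jog_arm:
  motion: [-0.0,0.03,0.001,0,0,0.375,1,-0.001,0.03,0,0,0,0.375,1]

```text
time: 17.98
position: [0.5511, 0.0647, 0.1539]
tool_rot: [0.756, 0.654, -0.001, -0.0]
ft_force: [-2.3, -4.4, 4.4]
grip_width: 0.0154
grip_force: 12.0
```

>>> jog_arm:
  motion: [-0.0,0.03,0.001,0,0,0.375,1,-0.001,0.03,0,0,0,0.375,1]

```text
time: 18.23
position: [0.553, 0.0647, 0.1537]
tool_rot: [0.773, 0.634, -0.001, -0.001]
ft_force: [-4.1, -3.6, 5.6]
grip_width: 0.0153
grip_force: 12.0
```

>>> jog_arm:
  motion: [-0.0,0.03,0.001,0,0,0.375,1]

```text
time: 18.35
position: [0.5538, 0.0645, 0.1537]
tool_rot: [0.781, 0.624, -0.001, -0.001]
ft_force: [-3.8, -2.9, 6.6]
grip_width: 0.0157
grip_force: 12.0
```

>>> jog_arm:
  motion: [-0.0,0.03,0.001,0,0,0.375,1]

```text
time: 18.48
position: [0.5546, 0.0644, 0.1536]
tool_rot: [0.79, 0.614, -0.002, -0.001]
ft_force: [-5.6, -3.7, 6.8]
grip_width: 0.0154
grip_force: 12.0
```

```bash
python3 -c "
from h import *;rep()"
```

```text
t 18.475 p [0.5546 0.0644 0.1536] yaw 75.71 r 0.0452 az 79.0 Ft 4.76 Fr -4.64 Fz 6.83 Mz 0.123 w 0.0154 g 12.000935552059673 q6 0.16
```

```bash
python3 -c "
from h import *;avg(8)"
```

```text
t 18.875 Ft,Fr,Fz,az,yaw [ 3.85 -3.35  6.74 78.84 75.74] [4.1 3.6 3.9 3.2 4.4 4.2 3.3 4.1]
```

```bash
python3 -c "
from h import *
ty=np.array([np.sin(np.deg2rad(73)),-np.cos(np.deg2rad(73)),0])
for z in(.15,.16,.165,.17,.18):
  for s in(-1,0,1):
    u=proj(C['side'],np.array([.5559,.064,z])+s*.014*ty);print(z,s,((u-[270,130])*3.75).round(0),end=' ')
  print()
for az in(73,77,81,85):
  a=np.deg2rad(az);u=proj(C['side'],np.array([.546+.045*np.cos(a),.02+.045*np.sin(a),.162]));print(az,((u-[270,130])*3.75).round(1))
print(((proj(C['side'],np.array([.546,.02,.165]))-[270,130])*3.75))
"
```

```text
0.15 -1 [262. 363.] 0.15 0 [245. 354.] 0.15 1 [228. 344.] 
0.16 -1 [262. 346.] 0.16 0 [245. 336.] 0.16 1 [228. 327.] 
0.165 -1 [263. 337.] 0.165 0 [245. 328.] 0.165 1 [228. 319.] 
0.17 -1 [263. 328.] 0.17 0 [245. 319.] 0.17 1 [228. 310.] 
0.18 -1 [263. 311.] 0.18 0 [245. 301.] 0.18 1 [228. 292.] 
73 [240.6 330.8]
77 [244.7 332.8]
81 [249.  334.7]
85 [253.7 336.5]
[305.89495228 302.17268178]
```

Halted push is 3.85 N, about 4.8 N while moving, which puts the pressure near 26 N: snug. I'll relieve the arm's load and let go.

>>> jog_arm:
  motion: [-0.03,-0.03,-0.01,0,0,0,1,0,-0.03,-0.01,0,0,0,1,0,0,0,0,0,0,1]

```text
time: 19.25
position: [0.5544, 0.064, 0.1539]
tool_rot: [0.789, 0.614, 0.001, -0.0]
ft_force: [1.0, 1.1, -3.1]
grip_width: 0.0155
grip_force: 12.0
```

```bash
python3 -c "
from h import *;avg(4)"
```

```text
t 19.45 Ft,Fr,Fz,az,yaw [-1.29  2.   -4.05 79.24 75.76] [-0.8 -0.9 -1.9 -1.6]
```

>>> jog_arm:
  motion: [0.01,0.02,0.007,0,0,0,1,0,0,0,0,0,0,1,0,0,0,0,0,0,0.3,0,0,0,0,0,0,0.1,0,0,-0.5,0,0,0,0.1,0,0,-0.5,0,0,0,0,0,0,-0.4,0,0,0,-0.2,0,0,0,0,0,0,-0.2]

```text
time: 20.45
position: [0.5559, 0.0634, 0.2116]
tool_rot: [0.789, 0.614, 0.001, 0.001]
ft_force: [-0.2, 0.7, -0.8]
grip_width: 0.0507
grip_force: 0.0
```

```bash
python3 -c "
from h import *;rep();plan([.6306,-.0039,.210],164,12,-.2)"
```

```text
t 20.45 p [0.5559 0.0634 0.2116] yaw 75.77 r 0.0445 az 77.13 Ft 0.39 Fr 0.64 Fz -0.82 Mz -0.036 w 0.0507 g 0.0 q6 0.16
-0.10,0.19,0.00,0,0,-1.838,-0.2, -0.12,0.17,0.00,0,0,-1.838,-0.2, -0.14,0.15,0.00,0,0,-1.838,-0.2, -0.16,0.14,0.00,0,0,-1.838,-0.2, -0.18,0.11,0.00,0,0,-1.838,-0.2, -0.19,0.09,0.00,0,0,-1.838,-0.2, -0.20,0.07,0.00,0,0,-1.838,-0.2, -0.21,0.04,0.00,0,0,-1.838,-0.2, -0.21,0.01,0.00,0,0,-1.838,-0.2, -0.21,-0.01,0.00,0,0,-1.838,-0.2, -0.21,-0.04,0.00,0,0,-1.838,-0.2, -0.20,-0.07,0.00,0,0,-1.838,-0.2, 
from [0.5559 0.0634 0.2116] 75.77
```

>>> jog_arm:
  motion: [-0.05,0.095,0,0,0,-0.92,-0.2,-0.055,0.09,0,0,0,-0.92,-0.2,-0.06,0.085,0,0,0,-0.92,-0.2,-0.065,0.08,0,0,0,-0.92,-0.2,-0.07,0.075,0,0,0,-0.92,-0.2,-0.075,0.07,0,0,0,-0.92,-0.2,-0.08,0.07,0,0,0,-0.92,-0.2,-0.085,0.065,0,0,0,-0.92,-0.2,-0.09,0.055,0,0,0,-0.92,-0.2,-0.09,0.05,0,0,0,-0.92,-0.2,-0.095,0.045,0,0,0,-0.92,-0.2,-0.1,0.04,0,0,0,-0.92,-0.2]

```text
time: 21.95
position: [0.5917, 0.0298, 0.209]
tool_rot: [0.5, 0.866, -0.0, -0.001]
ft_force: [0.4, 0.4, 0.1]
grip_width: 0.0522
grip_force: 0.0
```

>>> jog_arm:
  motion: [-0.1,0.035,0,0,0,-0.92,-0.2,-0.1,0.03,0,0,0,-0.92,-0.2,-0.105,0.02,0,0,0,-0.92,-0.2,-0.105,0.015,0,0,0,-0.92,-0.2,-0.105,0.01,0,0,0,-0.92,-0.2,-0.105,0,0,0,0,-0.92,-0.2,-0.105,-0.005,0,0,0,-0.92,-0.2,-0.105,-0.01,0,0,0,-0.92,-0.2,-0.105,-0.02,0,0,0,-0.92,-0.2,-0.1,-0.025,0,0,0,-0.92,-0.2,-0.1,-0.03,0,0,0,-0.92,-0.2,0,0,0,0,0,0,-0.2]

```text
time: 23.45
position: [0.627, -0.0005, 0.2091]
tool_rot: [0.171, 0.985, -0.0, -0.001]
ft_force: [0.1, 0.0, -0.8]
grip_width: 0.0525
grip_force: 0.0
```

```bash
python3 -c "
from h import *;rep();plan([.6306,-.0039,.1275],164.1,5,-.2)
s=robot.camera('side')[185:225,310:345];m=s.max(2)<60;yy,xx=np.nonzero(m);print(m.sum(),xx.mean()+310,yy.mean()+185)"
```

```text
t 23.45 p [ 6.270e-01 -5.000e-04  2.091e-01] yaw 160.36 r 0.0835 az -14.21 Ft 0.04 Fr 0.07 Fz -0.78 Mz -0.016 w 0.0525 g 0.0 q6 -1.41
-0.02,-0.01,0.41,0,0,-0.187,-0.2, -0.02,-0.01,0.41,0,0,-0.187,-0.2, -0.02,-0.01,0.41,0,0,-0.187,-0.2, -0.02,-0.01,0.41,0,0,-0.187,-0.2, -0.02,-0.01,0.41,0,0,-0.187,-0.2, 
from [ 6.270e-01 -5.000e-04  2.091e-01] 160.36
210 331.37619047619046 207.4
```

Time is fine at 23 s. Next I go down, regrip the lever and swing it clockwise.

>>> jog_arm:
  motion: [-0.02,-0.01,0.41,0,0,-0.19,-0.2,-0.02,-0.01,0.41,0,0,-0.18,-0.2,-0.02,-0.01,0.41,0,0,-0.19,-0.2,-0.02,-0.01,0.41,0,0,-0.18,0,-0.02,-0.01,0.41,0,0,-0.19,0.2,0,0,0,0,0,0,0.4,0,0,0,0,0,0,1,0,0,0,0,0,0,1,0,0,0,0,0,0,1]
  grip_force: 20

```text
time: 24.62
position: [0.6312, -0.0038, 0.1288]
tool_rot: [0.138, 0.99, -0.0, 0.001]
ft_force: [1.2, -1.1, -0.1]
grip_width: 0.0175
grip_force: 20.0
```

```bash
python3 -c "
from h import *;rep()"
```

```text
t 24.625 p [ 0.6312 -0.0038  0.1288] yaw 164.16 r 0.0884 az -15.6 Ft -0.72 Fr 1.45 Fz -0.07 Mz 0.067 w 0.0175 g 19.99816596508026 q6 -1.48
```

>>> jog_arm:
  motion: [0.005,-0.154,0.002,0,0,1,1,0.005,-0.154,0.002,0,0,1,1,0.005,-0.154,0.002,0,0,1,1,0.005,-0.154,0.002,0,0,1,1,0.005,-0.154,0.002,0,0,1,1,0.005,-0.154,0.002,0,0,1,1]

```text
time: 25.38
position: [0.6144, -0.0364, 0.1284]
tool_rot: [0.342, 0.94, 0.0, 0.001]
ft_force: [0.8, -0.8, 0.2]
grip_width: 0.017
grip_force: 20.0
```

>>> jog_arm:
  motion: [0.002,-0.077,0.001,0,0,0.5,1,0.002,-0.077,0.001,0,0,0.5,1,0.002,-0.077,0.001,0,0,0.5,1]

```text
time: 25.75
position: [0.6082, -0.0432, 0.1281]
tool_rot: [0.39, 0.921, 0.0, 0.001]
ft_force: [2.3, -1.1, 0.6]
grip_width: 0.017
grip_force: 20.0
```

```bash
python3 -c "
from h import *;rep()"
```

```text
t 25.75 p [ 0.6082 -0.0432  0.1281] yaw 134.04 r 0.0887 az -45.44 Ft 0.91 Fr 2.41 Fz 0.63 Mz 0.07 w 0.017 g 20.000849962234497 q6 -1.02
```

>>> jog_arm:
  motion: [-0.02,-0.077,0.001,0,0,0.5,1,0.002,-0.077,0.001,0,0,0.5,1,0.002,-0.077,0.001,0,0,0.5,1,0.002,-0.077,0.001,0,0,0.5,1]

```text
time: 26.25
position: [0.5988, -0.0514, 0.1276]
tool_rot: [0.454, 0.891, 0.0, 0.001]
ft_force: [3.2, -1.0, 1.8]
grip_width: 0.0172
grip_force: 20.0
```

```bash
python3 -c "
from h import *;rep()"
```

```text
t 26.25 p [ 0.5988 -0.0514  0.1276] yaw 126.0 r 0.0888 az -53.54 Ft 1.97 Fr 2.66 Fz 1.8 Mz 0.038 w 0.0172 g 19.99762773513794 q6 -0.9
```

>>> jog_arm:
  motion: [0,-0.077,0.001,0,0,0.5,1,0.002,-0.077,0.001,0,0,0.5,1]

```text
time: 26.5
position: [0.5937, -0.055, 0.1275]
tool_rot: [0.485, 0.875, 0.0, 0.001]
ft_force: [4.0, -0.8, 3.0]
grip_width: 0.0173
grip_force: 20.0
```

>>> jog_arm:
  motion: [0.001,-0.038,0,0,0,0.25,1,0.001,-0.038,0.001,0,0,0.25,1]

```text
time: 26.75
position: [0.5911, -0.0566, 0.1275]
tool_rot: [0.499, 0.866, 0.0, 0.001]
ft_force: [3.9, -0.8, 3.6]
grip_width: 0.0175
grip_force: 20.0
```

```bash
python3 -c "
from h import *;rep()"
```

```text
t 26.75 p [ 0.5911 -0.0566  0.1275] yaw 120.07 r 0.0888 az -59.51 Ft 2.96 Fr 2.64 Fz 3.62 Mz 0.019 w 0.0175 g 19.998446702957153 q6 -0.81
```

>>> jog_arm:
  motion: [-0.01,-0.038,-0.004,0,0,0.25,1,0.001,-0.038,-0.003,0,0,0.25,1]

```text
time: 27.0
position: [0.5883, -0.0581, 0.1275]
tool_rot: [0.515, 0.857, 0.0, 0.0]
ft_force: [4.5, -0.3, 2.0]
grip_width: 0.0173
grip_force: 20.0
```

>>> jog_arm:
  motion: [0.001,-0.038,0,0,0,0.25,1,0.001,-0.038,0.001,0,0,0.25,1]

```text
time: 27.25
position: [0.5856, -0.0595, 0.1275]
tool_rot: [0.529, 0.848, 0.0, 0.0]
ft_force: [6.2, -0.9, 2.6]
grip_width: 0.0174
grip_force: 20.0
```

```bash
python3 -c "
from h import *;rep();avg(3)"
```

```text
t 27.25 p [ 0.5856 -0.0595  0.1275] yaw 116.07 r 0.0888 az -63.53 Ft 5.15 Fr 3.57 Fz 2.57 Mz 0.005 w 0.0174 g 19.99786913394928 q6 -0.75
t 27.4 Ft,Fr,Fz,az,yaw [  3.75   3.44   3.09 -63.68 116.09] [3.9 3.7 3.6]
```

>>> jog_arm:
  motion: [-0.01,-0.038,0,0,0,0.25,1,0.001,-0.038,0.001,0,0,0.25,1]

```text
time: 27.65
position: [0.5828, -0.0609, 0.1274]
tool_rot: [0.544, 0.839, 0.0, -0.0]
ft_force: [5.6, 0.5, 2.0]
grip_width: 0.017
grip_force: 20.0
```

>>> jog_arm:
  motion: [0.001,-0.038,0,0,0,0.25,1]

```text
time: 27.78
position: [0.5814, -0.0615, 0.1274]
tool_rot: [0.551, 0.834, 0.0, -0.0]
ft_force: [4.6, -0.8, 2.6]
grip_width: 0.0176
grip_force: 20.0
```

>>> jog_arm:
  motion: [0.001,-0.038,0,0,0,0.25,1]

```text
time: 27.9
position: [0.5799, -0.0621, 0.1274]
tool_rot: [0.559, 0.829, 0.0, -0.0]
ft_force: [5.1, -0.4, 2.0]
grip_width: 0.0175
grip_force: 20.0
```

```bash
python3 -c "
from h import *;rep();avg(3)"
```

```text
t 27.9 p [ 0.5799 -0.0621  0.1274] yaw 112.07 r 0.0888 az -67.56 Ft 4.61 Fr 2.32 Fz 1.97 Mz -0.0 w 0.0175 g 19.995712637901306 q6 -0.68
t 28.05 Ft,Fr,Fz,az,yaw [  4.26   1.84   2.61 -67.7  112.09] [4.6 4.3 3.8]
```

```bash
python3 -c "
from h import *
cv2.imwrite('pics/sA.png',robot.camera('side'))"
```

>>> jog_arm:
  motion: [0.001,-0.038,0,0,0,0.25,1]

```text
time: 28.22
position: [0.5786, -0.0626, 0.1274]
tool_rot: [0.566, 0.825, 0.0, 0.0]
ft_force: [4.3, -0.2, 1.9]
grip_width: 0.0172
grip_force: 20.0
```

>>> jog_arm:
  motion: [0.001,-0.038,0,0,0,0.25,1]

```text
time: 28.35
position: [0.5772, -0.0632, 0.1274]
tool_rot: [0.573, 0.82, 0.0, 0.0]
ft_force: [5.1, -0.3, 3.5]
grip_width: 0.017
grip_force: 20.0
```

>>> jog_arm:
  motion: [0.001,-0.038,0,0,0,0.25,1]

```text
time: 28.48
position: [0.5757, -0.0637, 0.1274]
tool_rot: [0.58, 0.814, 0.0, 0.0]
ft_force: [6.2, -0.0, 2.5]
grip_width: 0.0174
grip_force: 20.0
```

```bash
python3 -c "
from h import *
rep();a=cv2.imread('pics/sA.png');b=robot.camera('side');cv2.imwrite('pics/sB.png',b)
for az in(70,75,79,83):
  t=np.deg2rad(az);print(az,proj(C['side'],np.array([.546+.045*np.cos(t),.02+.045*np.sin(t),.19])))
for im in(a,b):
  for rows in ((200,206),(206,212)):
    r=im[rows[0]:rows[1],315:360].max(2).mean(0);print(r.astype(int))
"
```

```text
t 28.475 p [ 0.5757 -0.0637  0.1274] yaw 109.07 r 0.0888 az -70.48 Ft 5.79 Fr 2.09 Fz 2.54 Mz -0.032 w 0.0174 g 19.995557963848114 q6 -0.64
70 [333.54407445 204.63905241]
75 [334.84307019 205.3120053 ]
79 [335.98531936 205.81824515]
83 [337.21331579 206.29276635]
[250 250 249 248 246 245 244 243 242 242 242 242 242 241 241 242 243 209
 125  78  68  62  63  64  76 122 236 246 246 247 246 247 247 247 211 156
 160 152 124  84 127 151 152 112  58]
[243 242 242 243 243 244 245 245 246 246 246 246 246 245 245 245 245 192
  73  21  23  22  23  22  21  65 232 246 246 246 244 213 190 183 177 177
 178 178 178 178 191 195 200 234 242]
[250 250 249 248 247 245 244 243 242 242 242 242 242 241 242 242 243 210
 125  78  68  62  64  64  77 122 236 246 246 246 246 247 247 247 247 247
 205 148 146 145 105  88 135 157 143]
[243 242 242 243 244 244 245 246 246 246 246 246 246 245 245 245 245 192
  74  22  23  23  23  21  22  65 232 246 245 246 244 213 190 183 178 177
 178 179 179 181 183 193 213 228 232]
```

>>> jog_arm:
  motion: [0.001,-0.038,0,0,0,0.25,1,0.001,-0.038,0,0,0,0.25,1]

```text
time: 28.78
position: [0.5728, -0.0646, 0.1274]
tool_rot: [0.594, 0.804, 0.0, 0.0]
ft_force: [5.2, 0.6, 1.7]
grip_width: 0.0172
grip_force: 20.0
```

>>> jog_arm:
  motion: [0.001,-0.038,0,0,0,0.25,1]

```text
time: 28.9
position: [0.5713, -0.0651, 0.1274]
tool_rot: [0.601, 0.799, 0.0, 0.0]
ft_force: [5.3, -0.6, 1.8]
grip_width: 0.0169
grip_force: 20.0
```

>>> jog_arm:
  motion: [0.001,-0.038,0,0,0,0.25,1]

```text
time: 29.02
position: [0.5699, -0.0655, 0.1274]
tool_rot: [0.608, 0.794, 0.0, 0.0]
ft_force: [4.7, 0.0, 2.2]
grip_width: 0.0172
grip_force: 20.0
```

```bash
python3 -c "
from h import *
rep();avg(4);b=robot.camera('side');print(b[206:212,330:345].max(2).mean(0).astype(int))
"
```

```text
t 29.025 p [ 0.5699 -0.0655  0.1274] yaw 105.08 r 0.0888 az -74.36 Ft 4.49 Fr 1.25 Fz 2.16 Mz 0.015 w 0.0172 g 19.996473491191864 q6 -0.57
t 29.225 Ft,Fr,Fz,az,yaw [  4.16   1.83   2.16 -74.52 105.1 ] [3.7 4.2 4.6 4.2]
[245 245 192  74  21  23  22  23  22  21  65 232 245 246 246]
```

>>> jog_arm:
  motion: [0.001,-0.038,0,0,0,0.25,1]

```text
time: 29.4
position: [0.5686, -0.0658, 0.1274]
tool_rot: [0.615, 0.789, 0.0, 0.0]
ft_force: [4.6, -0.9, 2.4]
grip_width: 0.0176
grip_force: 20.0
```

>>> jog_arm:
  motion: [0.001,-0.038,0,0,0,0.25,1]

```text
time: 29.52
position: [0.5671, -0.0662, 0.1274]
tool_rot: [0.622, 0.783, 0.0, 0.0]
ft_force: [3.7, -0.7, 2.2]
grip_width: 0.0176
grip_force: 20.0
```

>>> jog_arm:
  motion: [0.001,-0.038,0,0,0,0.25,1]

```text
time: 29.65
position: [0.5657, -0.0665, 0.1274]
tool_rot: [0.629, 0.778, 0.0, 0.0]
ft_force: [3.6, -0.6, 1.2]
grip_width: 0.0171
grip_force: 20.0
```

>>> jog_arm:
  motion: [0.001,-0.038,0,0,0,0.25,1]

```text
time: 29.78
position: [0.5642, -0.0668, 0.1274]
tool_rot: [0.635, 0.772, 0.0, 0.0]
ft_force: [5.8, -0.1, 0.8]
grip_width: 0.017
grip_force: 20.0
```

```bash
python3 -c "
from h import *
rep();avg(4);b=robot.camera('side');print(b[206:212,330:345].max(2).mean(0).astype(int));cv2.imwrite('pics/sC.png',b)
a=cv2.imread('pics/sA.png');d=np.abs(a.astype(int)-b).max(2)>25
# where does the press region change (rows x cols)
for r in range(195,250,5): print(r,np.nonzero(d[r:r+5,300:400].any(0))[0]+300)
"
```

```text
t 29.775 p [ 0.5642 -0.0668  0.1274] yaw 101.11 r 0.0887 az -78.14 Ft 5.68 Fr 1.33 Fz 0.84 Mz 0.048 w 0.017 g 19.99954104423523 q6 -0.51
t 29.975 Ft,Fr,Fz,az,yaw [  4.12   2.24   1.88 -78.31 101.12] [4.  4.9 4.2 3.4]
[245 245 192  73  22  22  22  22  22  21  65 232 246 246 246]
195 [349 350 351 352 353 354 355 356 365 367 368 369 370 371 372 373 374 375]
200 [349 350 351 352 353 354 355 356 357 358 359 360 361 362 363 364 365 366
 367 368 369 370 371 372 373 374]
205 [354 355 356 357 358 359 360 361 362 363 364 365 366 367 370 371]
210 [357 358 359 360 361 362 366 367 368 369 370 371 372 380 381 382 383 384
 385 386 387 388 393 394 395]
215 [356 357 358 359 360 362 363 364 365 366 367 368 372 374 375 376 377 378
 379 380 381 382 383 384 385 386 387 393 394 395 396 397 398 399]
220 [344 345 346 356 357 358 359 360 361 362 363 364]
225 [335 336 337 338 339 340 341 342 343 344 347 348 349 351 352 353 355 357
 358 359 360 361 362 363 392 393 394 395 396 397 398 399]
230 [333 334 335 336 337 338 339 340 341 358 359 393 394 395 396 397 398]
235 [331 332 333 334 335 336 337 338 339 349 350 351]
240 [330 331 332 333 334 335 336 337 384 385 386 387 388 389 390 391 392 393
 394 395 396 397 398]
245 [377 378 383 384 385 386 387 388 389 390 391 392 393 394 395 396 397 398
 399]
```

```bash
python3 -c "
from h import *
o,p,y=st();im=robot.camera('wrist');cv2.imwrite('pics/wC.png',im)
c=robot.calibration('wrist');T_=c['T_tool_cam'];R=Ro.from_quat(o['tool_rot']).as_matrix()
def pw(X):
    t=R.T@(np.array(X)-p);q=T_[:3,:3].T@(t-T_[:3,3]);return np.array([c['fx']*q[0]/q[2]+c['cx'],c['fy']*q[1]/q[2]+c['cy']])
print('axis',pw([.546,.02,.167]).round(0))
for az in(60,65,70,75,80,85,90):
  t=np.deg2rad(az);e=[np.cos(t),np.sin(t)];u=pw([.546+.045*e[0],.02+.045*e[1],.198]);print(az,u.round(0))
r0=im[0:130,200:440];m=(r0.max(2)<50).astype(np.uint8)
n,l,s,ce=cv2.connectedComponentsWithStats(m)
for i in range(1,n):
  if s[i,4]>60: print(s[i]+[200,0,0,0,0],(ce[i]+[200,0]).round(1))
"
```

```text
axis [315. 102.]
60 [424. -44.]
65 [414. -55.]
70 [402. -64.]
75 [390. -73.]
80 [376. -80.]
85 [362. -86.]
90 [348. -90.]
[345   0  30   9 189] [359.5   3. ]
```

>>> jog_arm:
  motion: [0.002,-0.077,0,0,0,0.5,1,0.002,-0.077,0,0,0,0.5,1]

```text
time: 30.32
position: [0.5583, -0.0678, 0.1275]
tool_rot: [0.662, 0.749, 0.0, 0.001]
ft_force: [5.2, -1.6, 1.3]
grip_width: 0.0175
grip_force: 20.0
```

>>> jog_arm:
  motion: [0.002,-0.077,0,0,0,0.5,1]

```text
time: 30.45
position: [0.5553, -0.0682, 0.1275]
tool_rot: [0.675, 0.738, 0.0, 0.001]
ft_force: [7.1, -1.7, 1.8]
grip_width: 0.0172
grip_force: 20.0
```

>>> jog_arm:
  motion: [0.002,-0.077,0,0,0,0.5,1]

```text
time: 30.58
position: [0.5523, -0.0684, 0.1275]
tool_rot: [0.688, 0.726, 0.0, 0.001]
ft_force: [6.2, -1.4, 1.3]
grip_width: 0.0174
grip_force: 20.0
```

```bash
python3 -c "
from h import *
rep();b=robot.camera('side');print(b[206:212,330:345].max(2).mean(0).astype(int));avg(4)
o=robot.get_obs();print(o['q'].round(3),o['moment'].round(2))
r0=robot.camera('wrist')[0:60,200:440];m=(r0.max(2)<50).astype(np.uint8)
n,l,s,ce=cv2.connectedComponentsWithStats(m)
for i in range(1,n):
  if s[i,4]>60: print(s[i]+[200,0,0,0,0],(ce[i]+[200,0]).round(1))
"
```

```text
t 30.575 p [ 0.5523 -0.0684  0.1275] yaw 93.09 r 0.0886 az -85.94 Ft 6.04 Fr 1.82 Fz 1.3 Mz 0.117 w 0.0174 g 20.003161132335663 q6 -0.38
[245 245 192  74  22  23  23  23  23  21  65 232 246 246 246]
t 30.825 Ft,Fr,Fz,az,yaw [  4.76   2.77   1.63 -86.32  93.13] [4.8 5.  5.  4.3]
[-3.24e-01  5.36e-01  1.68e+00 -1.00e-03  9.26e-01 -3.78e-01] [-0.42 -0.9  -0.02]
```

>>> jog_arm:
  motion: [0.002,-0.077,0,0,0,0.5,1,0.002,-0.077,0,0,0,0.5,1]

```text
time: 31.12
position: [0.5463, -0.0686, 0.1275]
tool_rot: [0.713, 0.702, 0.0, 0.001]
ft_force: [5.6, -2.2, 0.8]
grip_width: 0.0173
grip_force: 20.0
```

>>> jog_arm:
  motion: [0.002,-0.077,0,0,0,0.5,1]

```text
time: 31.25
position: [0.5433, -0.0685, 0.1275]
tool_rot: [0.725, 0.689, 0.0, 0.001]
ft_force: [6.4, -2.6, 0.6]
grip_width: 0.0175
grip_force: 20.0
```

>>> jog_arm:
  motion: [0.002,-0.077,0,0,0,0.5,1]

```text
time: 31.38
position: [0.5403, -0.0683, 0.1275]
tool_rot: [0.737, 0.676, 0.0, 0.001]
ft_force: [6.5, -2.2, -0.1]
grip_width: 0.0172
grip_force: 20.0
```

```bash
python3 -c "
from h import *
rep();b=robot.camera('side');print(b[206:212,330:345].max(2).mean(0).astype(int));avg(4)
"
```

```text
t 31.375 p [ 0.5403 -0.0683  0.1275] yaw 85.11 r 0.0885 az -93.68 Ft 6.62 Fr 1.74 Fz -0.06 Mz 0.203 w 0.0172 g 20.008903741836548 q6 -0.25
[245 245 193  74  22  23  22  23  22  21  66 232 246 246 246]
t 31.625 Ft,Fr,Fz,az,yaw [  5.18   2.49   1.46 -94.12  85.15] [4.4 5.6 5.4 5.4]
```

>>> jog_arm:
  motion: [-0.02,0.05,0,0,0,0,1,0,0,0,0,0,0,1]

```text
time: 31.88
position: [0.54, -0.0684, 0.1271]
tool_rot: [0.736, 0.677, -0.001, -0.001]
ft_force: [1.0, -1.7, 2.4]
grip_width: 0.0175
grip_force: 20.0
```

```bash
python3 -c "
from h import *
rep();avg(3)
"
```

```text
t 31.875 p [ 0.54   -0.0684  0.1271] yaw 85.16 r 0.0886 az -93.85 Ft 1.14 Fr 1.62 Fz 2.45 Mz 0.056 w 0.0175 g 20.001085996627808 q6 -0.25
t 32.025 Ft,Fr,Fz,az,yaw [  1.54   0.91   2.02 -93.81  85.16] [1.7 2.4 0.5]
```

>>> jog_arm:
  motion: [0,0.01,0,0,0,0,0.3,0,0,0,0,0,0,0,0,0,0,0,0,0,0,0,0,-0.5,0,0,0,-0.2,0,0,-0.8,0,0,0,-0.2,0,0,-0.8,0,0,0,-0.2,0,0,-0.8,0,0,0,-0.2,0,0,0,0,0,0,-0.2,0,0,0,0,0,0,-0.2]

```text
time: 33.15
position: [0.5407, -0.0684, 0.2425]
tool_rot: [0.736, 0.676, -0.001, -0.001]
ft_force: [-0.3, 0.6, -0.0]
grip_width: 0.052
grip_force: 0.0
```

```bash
python3 -c "
from h import *
rep();b=robot.camera('side');print(b[206:212,330:345].max(2).mean(0).astype(int))
t=np.deg2rad(-93.8);X=np.array([.546+.0875*np.cos(t),.02+.0875*np.sin(t),.152]);u=proj(C['side'],X);print('lever expect',u)
m=(b[188:212,345:390].max(2)<60).astype(np.uint8);n,l,s,ce=cv2.connectedComponentsWithStats(m)
for i in range(1,n):
  if s[i,4]>10: print(s[i],(ce[i]+[345,188]).round(1))
print(robot.hand_in())"
```

```text
t 33.15 p [ 0.5407 -0.0684  0.2425] yaw 85.14 r 0.0886 az -93.4 Ft -0.38 Fr -0.57 Fz -0.04 Mz 0.005 w 0.052 g 0.0 q6 -0.25
[244 244 190  72  21  22  22  22  23  21  65 231 245 245 245]
lever expect [374.99300265 202.27940763]
[24  9 12 12 76] [375.1 201.6]
the job is handed in; nothing more can be done
None
```

I handed the job in at 33 s: lock nut slackened, crank wound until the foot was snug (about 26 N judging by the push at the crank), and the nut retightened with about 6.5 N at the lever, 26° past where it first stood. The crank did not move while the nut was tightened, and the arm has let go and stands clear; hand-in gave no verdict, and the push rose more steeply than described as the foot came to bear, so the pressure is inferred, not measured.

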